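Load the filter-sample discs into the bench X-ray analyser

ROBOT

A 6-joint arm with a two-finger parallel gripper is mounted at the origin on the work surface. World frame = base frame: x ahead of the robot, y to its left, z up, the work surface at z = 0. Lengths are in m, angles in rad, forces in N, time in s.
With the tool pointing down it reaches from about 0.4 to 0.925 m from the base axis. Payload 12.5 kg.
Tool frame: the origin (TCP) lies at the very end of the fingers, on their centre line; the grasp point (between the pads) lies 19 mm behind it; z points along the fingers, y is the line along which they close (so a half turn about z gives the same grasp; the last joint's range is limited). The gripper opens to 95 mm and grips with 3 to 60 N. Pads are 20 mm wide; open, the fingers measure 119 mm over their backs; the gripper's body (75 mm by 180 mm) begins 59 mm behind the grasp point.
Start: joints at [-1.439, 0.491, 1.559, -0, 1.092, -0.106], TCP at [0.147, -0.607, 0.215] pointing down, gripper open.
Joint ranges: [-3.1, 3.1], [-0.84, 2.19], [0.05, 2.79], [-1.13, 4.28], [0.06, 2.93], [-2.69, 2.69]. Speed limits (rad/s): [2.22, 2.22, 2.79, 3.14, 3.14, 3.14].

INTERFACE

Orientations are given as a 3x3 rotation matrix whose columns are the frame's x, y, z axes.
In Python, from station import * gives the robot as it stands. Calls block until the motion is done:
- goto(position, orientation): joint-space move of the TCP to a pose.
- movel(position, orientation=None, feed=0.15, guard=None): straight line of the TCP; orientation=None keeps the orientation; feed is the mean speed in m/s. With guard (N) it stops when the force on the tool has changed by that much, and returns True; else False.
- movej(angles): joint-space move.
- grip(opening, effort=None): opening from 0.0 (shut) to 1.0 (fully open); effort is the grip in N (None keeps the last); returns when the fingers have stopped.
- sleep(seconds).
- solve_ik(position, orientation): joint angles nearest the present ones, or None.
- get_state(): the state.
- snapshot(name): name is "scene" or "top" or "wrist"; returns the picture (480x640x3 uint8, red, green, blue); there is no depth.
- calibration(name): a dict with "K" (3x3 intrinsics, pixels), "camera_from_world" (4x4, takes a point from world to camera coordinates). Camera axes: x right, y up, looking along -z (the intrinsics and any distortion apply to the point x, -y, -z); pixel columns grow to the right and rows downward; lengths in m; the calibration is good to about 2 mm. A picture is of the moment at which its call begins: read the wrist's pose just before it. calibration takes no time and is no camera call; for the wrist camera it gives the pose at the moment of the call.
A pose or a line that the arm cannot do raises Unreachable and nothing moves.
- hand_in(): hands the job in; it is judged then, once.
The state is a dict: "t": time; "q": joint angles; "qvel": joint speeds; "effort": joint torques, N m; "ee_pos": TCP position; "eef_rot": TCP orientation; "contact_force": force on the tool from outside, world axes, zero at the start; "ft_torque": the same for the moment, N m; "width": opening from 0.0 (shut) to 1.0 (fully open); "finger_force": force on a finger pad.
Only numpy, scipy, OpenCV 4.12 (cv2) and the standard library are available. Lean on these libraries where they do the work, as an engineer would, in place of code of your own. Each camera call takes 0.05 s, during which the arm holds its last target. There are 200 camera calls.

TASK

Draw the analyser's sample carriage out to its loading stop by the knob. With a fingertip turn each flat-edged disc in the carriage until its straight edge lies flush against the alignment bar, stand one hold-down weight upright on the middle of every disc, and then slide the carriage all the way into the chamber to its end stop with the discs still flush and weighted. Do not knock over the bottles and glassware.

Things in the scene. Friction and masses are not known exactly. Their poses are not given: they have to be found in the camera images.
- carriage (a joint): how far (m) the sample carriage has been slid from its loading stop (0, fully out, all cells in the open) towards the measuring chamber; 0.345 = its end stop inside the chamber. Stays where it is left; needs about 10 N to move
- knob (a point): steel round upright knob on the outer end of the carriage, 24 mm across and 36 mm high; the point is on its axis, half-way up, 18 mm above the carriage floor. Its y axis points along the slide towards the chamber (the way the carriage goes in)
- bar (a point): aluminium alignment bar along the carriage's far side, 276 mm long, 9 mm high, for all three cells. Point: on its inner face, half-way along, at the carriage floor where the discs' feet rest; x points square into the bar, y along bar and slide towards the chamber, z up. The round-ended cells, 84 mm wide and 83 mm deep, walls 9 mm high, have their middles at y = -0.09, 0, +0.09 m
- mouth (a point): middle of the lower edge of the chamber's mouth, on the deck, 60 mm above the bench; axes as the bar's. The chamber is a white hood 220 mm wide, 320 mm long beyond this point, its roof 153 mm above the bench; the opening leaves 75 mm of height above this point, enough for a disc with a weight on it. With the carriage out the mouth is 120 mm beyond the last cell's middle
- holder1_mid (a point): in cell 1 from the knob: flat-edged loose aluminium disc, 80 mm across, 10 mm high on slippery 2 mm feet, 0.1 kg; one straight edge, 51 mm long, 31 mm from the axis. Its back has a grippy grey rubber face, 59 mm across, that a fingertip may press and drag (sample is underneath). Cell walls leave no room for fingers. May be absent. Point: centre, 4 mm below its top; x axis points from the centre square to the straight edge, z up
- holder2_mid (a point): in cell 2 from the knob: flat-edged loose aluminium disc, 80 mm across, 10 mm high on slippery 2 mm feet, 0.1 kg; one straight edge, 51 mm long, 31 mm from the axis. Its back has a grippy grey rubber face, 59 mm across, that a fingertip may press and drag (sample is underneath). Cell walls leave no room for fingers. May be absent. Point: centre, 4 mm below its top; x axis points from the centre square to the straight edge, z up
- holder3_mid (a point): in cell 3 from the knob: flat-edged loose aluminium disc, 80 mm across, 10 mm high on slippery 2 mm feet, 0.1 kg; one straight edge, 51 mm long, 31 mm from the axis. Its back has a grippy grey rubber face, 59 mm across, that a fingertip may press and drag (sample is underneath). Cell walls leave no room for fingers. May be absent. Point: centre, 4 mm below its top; x axis points from the centre square to the straight edge, z up
- weight1_grip (a point): steel hold-down weight, about 0.32 kg: round foot 48 mm across, 18 mm high, with a round upright grip 22 mm across, 26 mm high on it (44 mm high in all). At the start it stands on the 2 mm rubber mat right of the analyser. Point: on its axis, half-way up the grip, 31 mm above its underside; z up
- weight2_grip (a point): steel hold-down weight, about 0.32 kg: round foot 48 mm across, 18 mm high, with a round upright grip 22 mm across, 26 mm high on it (44 mm high in all). At the start it stands on the 2 mm rubber mat right of the analyser. Point: on its axis, half-way up the grip, 31 mm above its underside; z up
- weight3_grip (a point): steel hold-down weight, about 0.32 kg: round foot 48 mm across, 18 mm high, with a round upright grip 22 mm across, 26 mm high on it (44 mm high in all). At the start it stands on the 2 mm rubber mat right of the analyser. Point: on its axis, half-way up the grip, 31 mm above its underside; z up
- flask1: volumetric flask, clear glass, up to 192 mm high and 72 mm across; bystander beyond the analyser. Origin at the centre of its underside
- flask2: volumetric flask, clear glass, up to 192 mm high and 72 mm across; bystander beyond the analyser. Origin at the centre of its underside
- flask3: volumetric flask, clear glass, up to 192 mm high and 72 mm across; bystander beyond the analyser. Origin at the centre of its underside
- white_bottle: white plastic bottle with green cap, 64 mm across, 130 mm high; bystander. Origin at the centre of its underside
- amber_jar: amber glass jar with red cap, 64 mm across, 95 mm high; bystander. Origin at the centre of its underside
- beaker: clear glass beaker, 68 mm across, 85 mm high; bystander. Origin at the centre of its underside

How it is judged:
By the outcome, as a careful person would: the job done as asked, in the order asked, and still so for the second after the job is handed in, with the robot touching nothing.
Of holder1, holder2, holder3 only 2 to 3 are there at a start; the rules pass over those that are not, and their reading is None.
At some moment in a run one of weight1, weight2, weight3 may be knocked a few centimetres aside while the robot is not near it.
Once in a run the grip may slacken for a moment while it holds something.
It also fails if it takes over 210 s, if anything falls off the work surface, if the arm or the gripper's body presses on something with over 40 N, if the wrist force passes 120 N, or if a joint passes its speed limit or range.

## Working session

There is one attempt and no reset: what is moved stays moved. The work goes in short steps, each a Python script; the robot and the scene stay as the last script left them, time stands still between calls to the robot, and variables do not carry over. Pictures are saved under pics/ and viewed, at most 14 in all, crops included, and the job is handed in when it is done.

```bash
mkdir -p pics; ls; python3 - <<'E'
from station import *
import cv2,numpy as np
for n in ("scene","top"):
    im=snapshot(n); cv2.imwrite(f"pics/{n}0.png",im[...,::-1]); c=calibration(n); print(n,{k:np.round(v,4).tolist() for k,v in c.items()} )
c=calibration("wrist");print({k:np.round(v,4).tolist() for k,v in c.items()})
s=get_state();print(s)
E
```

```text
pics
scene {'K': [[593.4483, 0.0, 324.7893], [0.0, 593.4483, 236.1178], [0.0, 0.0, 1.0]], 'camera_from_world': [[0.6701, 0.7421, 0.0155, -0.3308], [-0.5509, 0.4833, 0.6803, 0.2949], [0.4974, -0.4645, 0.7327, -1.6974], [0.0, 0.0, 0.0, 1.0]]}
top {'K': [[596.7804, 0.0, 323.4973], [0.0, 596.7804, 229.6851], [0.0, 0.0, 1.0]], 'camera_from_world': [[0.0122, -0.9996, 0.0257, -0.1002], [0.9899, 0.0157, 0.1406, -0.5526], [-0.1409, 0.0238, 0.9897, -1.3713], [0.0, 0.0, 0.0, 1.0]]}
{'K': [[407.0154, 0.0, 322.065], [0.0, 407.0154, 240.4066], [0.0, 0.0, 1.0]], 'camera_from_world': [[0.2355, -0.9719, -0.0003, -0.6247], [0.9363, 0.227, -0.2679, 0.0297], [0.2605, 0.0628, 0.9634, -0.391], [0.0, 0.0, 0.0, 1.0]]}
{'t': 0.1, 'q': array([-1.43860497e+00,  4.91483094e-01,  1.55940768e+00,  1.80675289e-05,
        1.09171422e+00, -1.05607631e-01]), 'qvel': array([ 0.0003211 , -0.00049835, -0.00182125, -0.00024485, -0.00047602,
        0.00038116]), 'effort': array([ 2.76505518e-03, -6.13622618e+01, -2.58605754e+01,  6.94230641e-02,
        4.70344350e-02, -5.77543142e-05]), 'ee_pos': array([ 0.14721907, -0.60717923,  0.21412364]), 'eef_rot': array([[ 9.71860779e-01,  2.35555966e-01, -1.17538646e-04],
       [ 2.35555964e-01, -9.71860266e-01,  1.00561378e-03],
       [ 1.22647185e-04, -1.00500352e-03, -9.99999487e-01]]), 'contact_force': array([ 0.31381435,  0.09010965, -0.75717294]), 'ft_torque': array([-0.00310921, -0.01561786,  0.00226914]), 'finger_force': 0.0, 'width': 0.9996191811236087}
```

View pics/scene0.png

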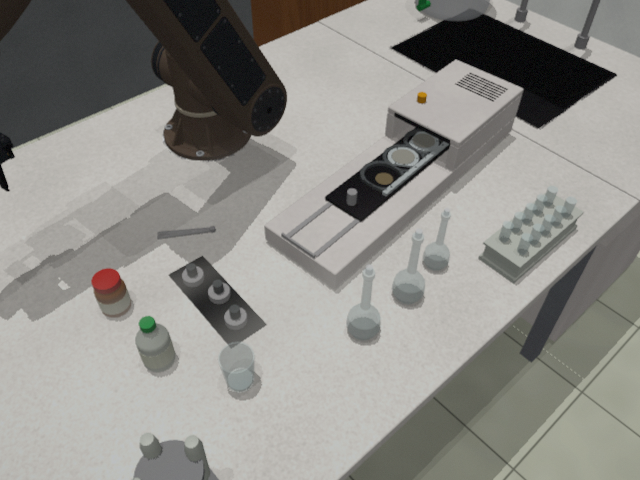

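View pics/top0.png

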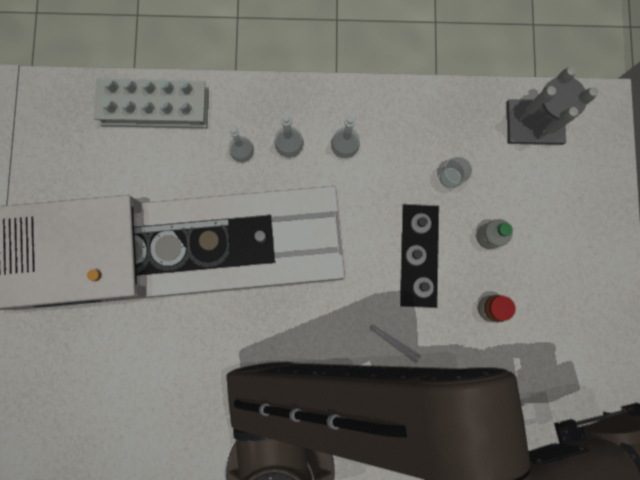

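The scene shows the carriage part-way in, with its knob at scene (352,190) and top (260,236). Cell 1 may be empty at top (208,243), cell 2 holds a disc at (168,247), and cell 3 is half inside the mouth. The weights are at top (421,223), (416,254) and (424,287).

```bash
cat > h.py <<'E'
from station import *
import cv2,numpy as np
def ray(c,u,v):
    K=c["K"];T=np.array(c["camera_from_world"]);R=T[:3,:3]
    d=np.linalg.inv(K)@[u,v,1.];d=R.T@(d*[1,-1,-1]);return -R.T@T[:3,3],d
def p2w(c,u,v,z):
    o,d=ray(c,u,v);return o+d*(z-o[2])/d[2]
def w2p(c,p):
    T=np.array(c["camera_from_world"]);q=T[:3,:3]@np.array(p)+T[:3,3];q=c["K"]@(q*[1,-1,-1]);return q[:2]/q[2]
def tri(l):
    A=0;b=0
    for c,u,v in l:
        o,d=ray(c,u,v);d=d/np.linalg.norm(d);P=np.eye(3)-np.outer(d,d);A=A+P;b=b+P@o
    return np.linalg.solve(A,b)
def down(yaw): # tool x axis at yaw, z down
    c,s=np.cos(yaw),np.sin(yaw);return np.array([[c,s,0],[s,-c,0],[0,0,-1.]])
def shot(n,f):
    c=calibration(n);im=snapshot(n)
    cv2.imwrite(f"pics/{f}.png",im[...,::-1]);np.savez(f"pics/{f}.npz",K=c["K"],camera_from_world=c["camera_from_world"]);return im,c
def load(f): return dict(np.load(f"pics/{f}.npz"))
E
python3 - <<'E'
from h import *
s=calibration("scene");t=calibration("top");np.set_printoptions(precision=4,suppress=True)
print("knob",tri([(s,352,190),(t,260,236)]))
for a,b in (((192,268),(424,287)),((219,286),(416,254)),((235,310),(421,223))): print("w",tri([(s,*a),(t,*b)]),p2w(t,*b,0.046))
for u,v in((343,278),(335,187),(133,197),(135,297)): print(p2w(t,u,v,.06),p2w(t,u,v,.153))
print("bar",p2w(t,228,221,.072),p2w(t,135,228,.072),"cells",p2w(t,208,243,.065),p2w(t,168,247,.073))
print("deck sc",p2w(s,328,275,.06),p2w(s,268,232,.06))
for p in((.6,.0,.25),(.6,.3,.25),(.6,-.3,.25)):
  for y in range(-180,180,30):
    q=solve_ik(p,down(np.radians(y)));print(p,y,None if q is None else np.round(q,2))
E
```

```text
knob [0.5273 0.0513 0.114 ]
w [ 0.422  -0.3298  0.0395] [ 0.4217 -0.3286  0.046 ]
w [ 0.4997 -0.3127  0.0355] [ 0.4988 -0.3106  0.046 ]
w [ 0.5742 -0.3251  0.0366] [ 0.5728 -0.3232  0.046 ]
[ 0.4392 -0.1384  0.06  ] [ 0.4335 -0.133   0.153 ]
[ 0.6532 -0.1179  0.06  ] [ 0.633  -0.1139  0.153 ]
[0.621  0.3531 0.06  ] [0.6031 0.3253 0.153 ]
[0.3895 0.3354 0.06  ] [0.3872 0.3088 0.153 ]
bar [0.5662 0.1289 0.072 ] [0.5465 0.3408 0.072 ] cells [0.5152 0.174  0.065 ] [0.5037 0.2633 0.073 ]
deck sc [ 0.6465 -0.1301  0.06  ] [ 0.4626 -0.1479  0.06  ]
(0.6, 0.0, 0.25) -180 [-0.11  0.42  1.58 -0.    1.14 -1.68]
(0.6, 0.0, 0.25) -150 [-0.11  0.42  1.58 -0.    1.14 -2.2 ]
(0.6, 0.0, 0.25) -120 None
(0.6, 0.0, 0.25) -90 None
(0.6, 0.0, 0.25) -60 [-0.11  0.42  1.58 -0.    1.14  2.51]
(0.6, 0.0, 0.25) -30 [-0.11  0.42  1.58 -0.    1.14  1.98]
(0.6, 0.0, 0.25) 0 [-0.11  0.42  1.58 -0.    1.14  1.46]
(0.6, 0.0, 0.25) 30 [-0.11  0.42  1.58 -0.    1.14  0.94]
(0.6, 0.0, 0.25) 60 [-0.11  0.42  1.58 -0.    1.14  0.41]
(0.6, 0.0, 0.25) 90 [-0.11  0.42  1.58 -0.    1.14 -0.11]
(0.6, 0.0, 0.25) 120 [-0.11  0
[... 712 characters left out ...]
    1.22 -0.68]
(0.6, -0.3, 0.25) -180 [-0.56  0.53  1.39 -0.    1.22 -2.13]
(0.6, -0.3, 0.25) -150 [-0.56  0.53  1.39 -0.    1.22 -2.66]
(0.6, -0.3, 0.25) -120 None
(0.6, -0.3, 0.25) -90 [-0.56  0.53  1.39 -0.    1.22  2.58]
(0.6, -0.3, 0.25) -60 [-0.56  0.53  1.39 -0.    1.22  2.06]
(0.6, -0.3, 0.25) -30 [-0.56  0.53  1.39 -0.    1.22  1.53]
(0.6, -0.3, 0.25) 0 [-0.56  0.53  1.39 -0.    1.22  1.01]
(0.6, -0.3, 0.25) 30 [-0.56  0.53  1.39 -0.    1.22  0.49]
(0.6, -0.3, 0.25) 60 [-0.56  0.53  1.39 -0.    1.22 -0.04]
(0.6, -0.3, 0.25) 90 [-0.56  0.53  1.39 -0.    1.22 -0.56]
(0.6, -0.3, 0.25) 120 [-0.56  0.53  1.39 -0.    1.22 -1.09]
(0.6, -0.3, 0.25) 150 [-0.56  0.53  1.39 -0.    1.22 -1.61]
```

```bash
python3 - <<'E'
from h import *
R=down(np.radians(5.4))
goto([.527,.09,.22],R); sleep(.3)
shot("wrist","w1");print(get_state()["ee_pos"],get_state()["t"])
E
```

```text
[0.52705223 0.08985123 0.21998049] 3.25
```

View pics/w1.png

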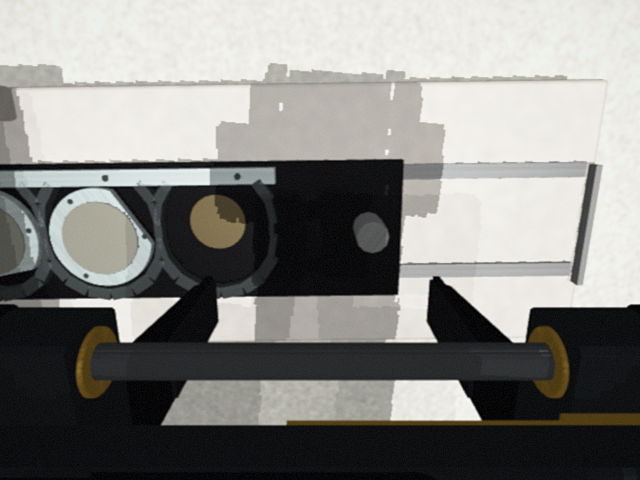

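Cell 1 is empty. Cell 2 holds a disc at about (102,235) with its flat facing the upper right, and cell 3 holds another. The knob top is at (374,237), the carriage's outer end is at column 402, and the stop bar is at column 590.

```bash
python3 - <<'E'
from h import *
np.set_printoptions(precision=4,suppress=True)
c=load("w1");t=calibration("top");s=calibration("scene")
print("knobtop",tri([(c,374,237),(t,260,236),(s,352,190)]))
for z in(.1,.105,.11):print(p2w(c,374,237,z),p2w(t,260,236,z))
print("base",p2w(c,368,222,.07))
for a in((403,160),(400,294),(590,165),(575,283),(275,184),(3,186),(218,222),(102,235)):print(a,p2w(c,*a,.07))
b=p2w(c,275,168,.075)-p2w(c,3,170,.075);print(np.degrees(np.arctan2(b[1],b[0])))
E
```

```text
knobtop [0.5286 0.0522 0.1123]
[0.5285 0.0514 0.1   ] [0.5288 0.052  0.1   ]
[0.5298 0.0522 0.105 ] [0.5281 0.0516 0.105 ]
[0.5311 0.0529 0.11  ] [0.5275 0.0512 0.11  ]
base [0.5329 0.0531 0.07  ]
(403, 160) [0.5843 0.0322 0.07  ]
(400, 294) [0.4733 0.0183 0.07  ]
(590, 165) [ 0.5941 -0.1131  0.07  ]
(575, 283) [ 0.4969 -0.127   0.07  ]
(275, 184) [0.5564 0.1297 0.07  ]
(3, 186) [0.5348 0.3427 0.07  ]
(218, 222) [0.5215 0.1735 0.07  ]
(102, 235) [0.5019 0.2672 0.07  ]
-84.21117960671634
```

```bash
cat >> h.py <<'E'
YAW=np.radians(5.6);R0=down(YAW)
B=np.array([np.cos(YAW),np.sin(YAW),0]);U=np.array([-np.sin(YAW),np.cos(YAW),0])
def st(): 
    s=get_state();return np.round(s["t"],2),np.round(s["ee_pos"],4),np.round(s["contact_force"],1),round(s["width"],3),round(s["finger_force"],1)
E
python3 - <<'E'
from h import *
grip(.6)
goto([.5285,.052,.14],R0)
print(movel([.5285,.052,.079],feed=.1,guard=8),st())
grip(0,30);print(st())
p=get_state()["ee_pos"]
print(movel(p-.175*U,feed=.08,guard=28),st())
sleep(.3);print(st())
E
```

```text
False (np.float64(5.28), array([0.529 , 0.0522, 0.0797]), array([-0.2,  0.2,  0.9]), 0.601, 0.0)
(np.float64(5.92), array([0.5285, 0.0524, 0.0791]), array([-0.3,  5. ,  3. ]), 0.248, 30.0)
True (np.float64(7.58), array([ 0.5442, -0.0949,  0.079 ]), array([ 3.3, 10.1,  4.2]), 0.249, 30.0)
(np.float64(7.88), array([ 0.5442, -0.0949,  0.079 ]), array([1.3, 8. , 3.9]), 0.245, 30.0)
```

```bash
python3 - <<'E'
from h import *
grip(.7)
p=get_state()["ee_pos"];print(st())
movel(p+[0,0,.09],feed=.2)
goto(np.array([.519,.155,.17])-.035*B,R0);sleep(.3)
shot("wrist","w2");shot("top","t2");print(st())
im=cv2.imread("pics/t2.png")[180:320,100:460];cv2.imwrite("pics/t2c.png",cv2.resize(im,None,fx=2,fy=2))
E
```

```text
(np.float64(8.77), array([ 0.5439, -0.0955,  0.0787]), array([-0.4, -0.4,  0.1]), 0.698, 0.0)
(np.float64(10.77), array([0.4844, 0.1512, 0.17  ]), array([ 0.1,  0.2, -0.2]), 0.696, 0.0)
```

View pics/w2.png

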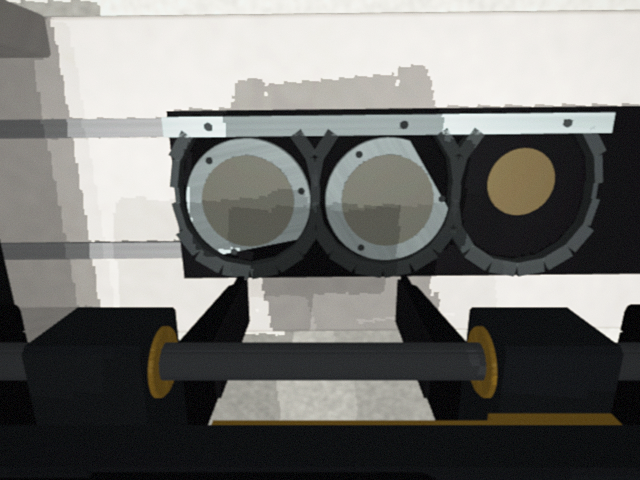

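```bash
python3 - <<'E'
import cv2
im=cv2.imread("pics/w2.png")[100:285,165:465];cv2.imwrite("pics/w2c.png",cv2.resize(im,(750,462),interpolation=cv2.INTER_CUBIC))
E
```

```text
(no output)
```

View pics/w2c.png

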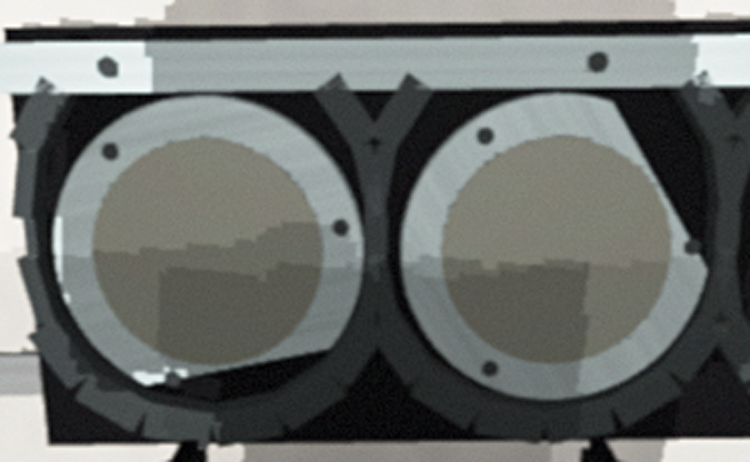

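```bash
cat >> h.py <<'E'
def press(c,yaw,z0,f=8):
    goto([c[0],c[1],z0+.03],down(yaw))
    hit=movel([c[0],c[1],z0-.008],feed=.03,guard=4)
    print("hit",hit,st())
    for k in range(12):
        if abs(get_state()["contact_force"][2])>f: break
        p=get_state()["ee_pos"];movel([c[0],c[1],p[2]-.0006],feed=.02)
    print("press",st())
def spin(deg):
    q=np.array(get_state()["q"]);n=int(np.ceil(abs(deg)/15))
    for k in range(n):
        q[5]-=np.radians(deg)/n;movej(q)
    print("spun",st())
E
python3 - <<'E'
from h import *
c=load("w2");np.set_printoptions(precision=4,suppress=True)
a=p2w(c,387.8,200,.082);b=p2w(c,248.2,200,.082);print(a,b,p2w(c,387.8,152,.079)) 
for e in(((612,100),(707,265)),((140,385),(333,350))):
    P=[p2w(c,x/2.5+165,y/2.5+100,.082) for x,y in e];d=P[1]-P[0];n=np.array([-d[1],d[0],0]);m=(P[0]+P[1])/2-(a if e[0][0]==612 else b);n*=np.sign(n@m);print(np.linalg.norm(d),m@n/np.linalg.norm(n),np.degrees(np.arctan2(n[1],n[0])))
grip(.22)
press(a,YAW,.085)
spin(62)
E
```

```text
[0.5195 0.1119 0.082 ] [0.5109 0.201  0.082 ] [0.5492 0.1156 0.079 ]
0.049228759525382804 0.03038671116295555 -51.4277698014566
0.05235833815935362 0.03197636847824732 -163.8616987982549
hit True (np.float64(13.1), array([0.5196, 0.1119, 0.0819]), array([ 0.3, -0.4,  6.2]), 0.217, 3.2)
press (np.float64(13.35), array([0.5201, 0.1119, 0.0819]), array([-0.4, -0.2,  8.6]), 0.22, 4.3)
spun (np.float64(14.98), array([0.5202, 0.112 , 0.082 ]), array([-0.4,  0.9,  5.2]), 0.222, 2.6)
```

```bash
python3 - <<'E'
from h import *
p=get_state()["ee_pos"];p[2]-=.0004
movel(p+.013*B,feed=.03);print(st())
movel(get_state()["ee_pos"]+[0,0,.05],feed=.15)
goto(np.array([.519,.155,.17])-.035*B,R0);sleep(.2)
shot("wrist","w3");print(st())
im=cv2.imread("pics/w3.png")[100:285,165:465];cv2.imwrite("pics/w3c.png",cv2.resize(im,(750,462),interpolation=cv2.INTER_CUBIC))
E
```

```text
(np.float64(15.57), array([0.5314, 0.1134, 0.0817]), array([-8.8,  0.1, 12.8]), 0.225, 6.7)
(np.float64(17.38), array([0.4842, 0.1515, 0.1698]), array([-0. ,  0.3, -0.7]), 0.218, 0.0)
```

View pics/w3c.png

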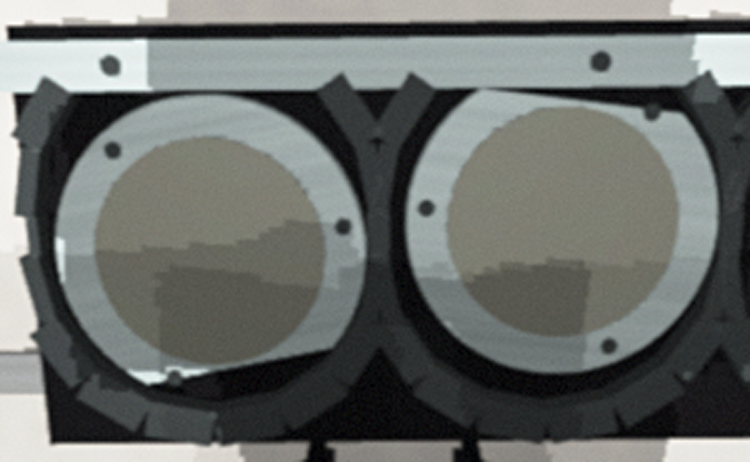

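```bash
python3 - <<'E'
from h import *
c=load("w3")
a=p2w(c,390.2,188,.082);b=p2w(c,249,199.5,.082);print(a,b)
def drag(d):
    p=get_state()["ee_pos"];movel(p+d*B+[0,0,-.0005],feed=.03);print("drag",st())
    movel(get_state()["ee_pos"]+[0,0,.03],feed=.15)
press(a,YAW-np.radians(8),.083,12);spin(8);drag(.006)
press(b,YAW-np.radians(40),.083,12);spin(172)
movel(get_state()["ee_pos"]+[0,0,.03],feed=.15)
press(b,YAW,.083,10);drag(.013)
goto(np.array([.519,.155,.17])-.035*B,R0);sleep(.2)
shot("wrist","w4");print(st())
im=cv2.imread("pics/w4.png")[100:285,165:465];cv2.imwrite("pics/w4c.png",cv2.resize(im,(750,462),interpolation=cv2.INTER_CUBIC))
E
```

```text
[0.5270425  0.11214803 0.082     ] [0.51090992 0.2010491  0.082     ]
hit True (np.float64(18.76), array([0.5272, 0.1121, 0.0819]), array([-1. ,  0.2,  8. ]), 0.218, 3.5)
press (np.float64(21.01), array([0.5273, 0.1121, 0.0818]), array([-2.1, -0.8, 12.2]), 0.221, 5.5)
spun (np.float64(21.27), array([0.5276, 0.1121, 0.0819]), array([ 0.4, -0.2,  5.6]), 0.221, 2.9)
drag (np.float64(21.62), array([0.5329, 0.1126, 0.0817]), array([-5.7, -1.2, 12.3]), 0.219, 6.1)
hit True (np.float64(23.78), array([0.5111, 0.2011, 0.0819]), array([-0. , -0.3,  5.9]), 0.223, 3.1)
press (np.float64(26.78), array([0.5115, 0.2012, 0.0819]), array([-0.2,  0.1,  9. ]), 0.217, 4.2)
spun (np.float64(30.98), array([0.5116, 0.2013, 0.082 ]), array([-0.1, -0.1,  5.4]), 0.219, 2.7)
hit True (np.float64(34.27), array([0.511 , 0.2011, 0.0819]), array([-0.5,  0.3,  6.6]), 0.218, 3.4)
press (np.float64(34.77), array([0.5111, 0.2011, 0.0818]), array([-1.8, -1.4, 10. ]), 0.22, 5.2)
drag (np.float64(35.36), array([0.5199, 0.2018, 0.0815]), array([-21.5,  -2.7,  21.2]), 0.224, 10.8)
(np.float64(36.39), array([0.4842, 0.152 , 0.1689]), array([0.7, 0.7, 0.7]), 0.219, 0.0)
```

View pics/w4c.png

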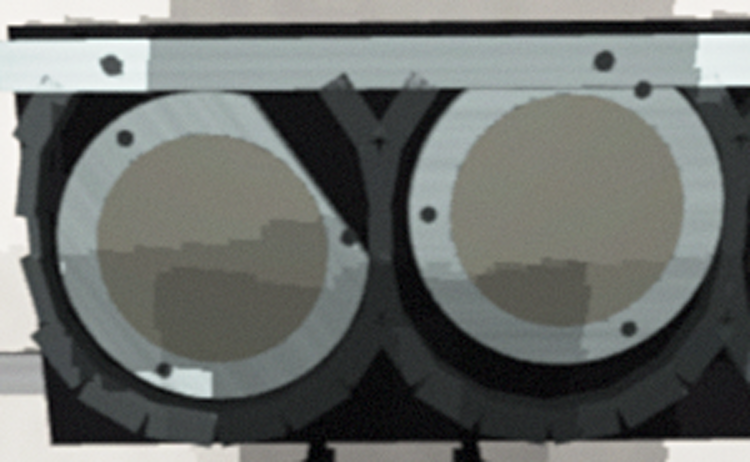

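```bash
python3 - <<'E'
from h import *
c=load("w4")
b=p2w(c,250.2,198.8,.082);print(b)
def drag(d):
    p=get_state()["ee_pos"];movel(p+d*B+[0,0,-.0005],feed=.03);print("drag",st())
    movel(get_state()["ee_pos"]+[0,0,.03],feed=.15)
press(b,YAW-np.radians(55),.083,14);spin(58)
drag(.0135)
goto(np.array([.519,.155,.17])-.035*B,R0);sleep(.2)
shot("wrist","w5");print(st())
im=cv2.imread("pics/w5.png")[100:285,165:465];cv2.imwrite("pics/w5c.png",cv2.resize(im,(750,462),interpolation=cv2.INTER_CUBIC))
E
```

```text
[0.51149476 0.20071015 0.082     ]Traceback (most recent call last):
  File "<stdin>", line 7, in <module>
  File "h.py", line 26, in press
    goto([c[0],c[1],z0+.03],down(yaw))
    ~~~~^^^^^^^^^^^^^^^^^^^^^^^^^^^^^^
station.Unreachable: the arm cannot take that pose within its joint ranges
```

Beyond the last joint's range, so I'll start at YAW-10 instead and re-press at YAW for the drag.

```bash
cat >> h.py <<'E'
def drag(d):
    p=get_state()["ee_pos"];movel(p+d*B+[0,0,-.0005],feed=.03);print("drag",st())
    movel(get_state()["ee_pos"]+[0,0,.03],feed=.15)
E
python3 - <<'E'
from h import *
b=np.array([.5115,.2007])
press(b,YAW-np.radians(10),.083,14);spin(59)
movel(get_state()["ee_pos"]+[0,0,.02],feed=.15)
press(b,YAW,.083,10);drag(.0135)
goto(np.array([.519,.155,.17])-.035*B,R0);sleep(.2)
shot("wrist","w5");print(st())
im=cv2.imread("pics/w5.png")[100:285,165:465];cv2.imwrite("pics/w5c.png",cv2.resize(im,(750,462),interpolation=cv2.INTER_CUBIC))
E
```

```text
hit True (np.float64(37.77), array([0.5116, 0.2007, 0.0819]), array([-0.5,  0. ,  7.1]), 0.219, 3.5)
press (np.float64(40.77), array([0.5117, 0.2008, 0.0818]), array([-2.4, -0.1, 10.7]), 0.221, 5.5)
spun (np.float64(42.2), array([0.512, 0.201, 0.082]), array([0.1, 1.4, 4.5]), 0.219, 2.7)
hit True (np.float64(44.28), array([0.5117, 0.2007, 0.0819]), array([0.2, 0.3, 6.4]), 0.219, 3.1)
press (np.float64(47.28), array([0.5121, 0.2009, 0.0819]), array([-0.6,  0.8,  7.9]), 0.218, 4.2)
drag (np.float64(47.9), array([0.5244, 0.2022, 0.0817]), array([-6.9, -1.2, 11.5]), 0.218, 5.9)
(np.float64(48.94), array([0.4842, 0.152 , 0.1689]), array([ 0.2, -0.2, -0.5]), 0.217, 0.0)
```

View pics/w5c.png

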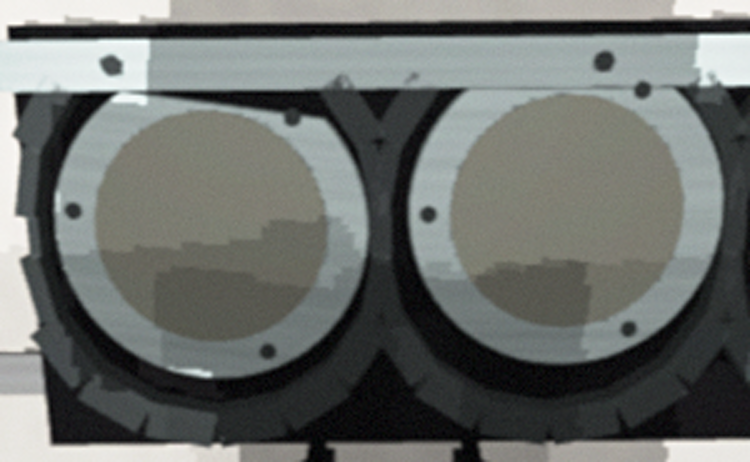

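```bash
python3 - <<'E'
from h import *
c=load("w5")
b=p2w(c,249.8,190.4,.082);print(b)
press(b,YAW-np.radians(9),.083,12);spin(9.5);drag(.007)
goto(np.array([.519,.155,.17])-.035*B,R0);sleep(.2)
shot("wrist","w6");print(st())
im=cv2.imread("pics/w6.png")[100:285,165:465];cv2.imwrite("pics/w6c.png",cv2.resize(im,(750,462),interpolation=cv2.INTER_CUBIC))
E
```

```text
[0.51686474 0.20122152 0.082     ]
hit True (np.float64(50.32), array([0.517 , 0.2013, 0.0819]), array([-0.2,  0.5,  6.4]), 0.221, 3.4)
press (np.float64(53.32), array([0.5171, 0.2013, 0.0818]), array([-3. , -0.6, 10.7]), 0.218, 5.1)
spun (np.float64(53.61), array([0.5174, 0.2014, 0.082 ]), array([ 0.5, -0.4,  4.6]), 0.219, 2.7)
drag (np.float64(54.0), array([0.5229, 0.2018, 0.0817]), array([-7.6, -2. , 13.6]), 0.218, 6.9)
(np.float64(55.03), array([0.4842, 0.152 , 0.1689]), array([ 0.1, -0. , -0.1]), 0.22, 0.0)
```

View pics/w6c.png

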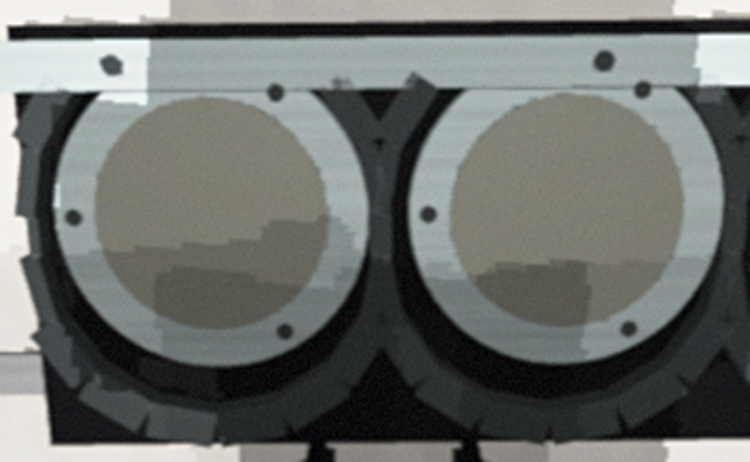

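Both flats now lie against the bar. I'll give disc 3 one more nudge, then look at the weights.

```bash
python3 - <<'E'
from h import *
c=load("w6");np.set_printoptions(precision=4,suppress=True)
press(p2w(c,249.8,185.2,.082),YAW,.083,6);drag(.003)
goto([.519,.155,.2]-.035*B,R0);sleep(.2);shot("wrist","w7")
grip(.5)
goto(np.array([.49,-.32,.2])-.03*B,R0);sleep(.2)
shot("wrist","w8");print(st())
a=cv2.imread("pics/w7.png")[100:280,165:465];b=cv2.imread("pics/w8.png")[20:380,100:580]
cv2.imwrite("pics/w78.png",np.vstack([cv2.resize(a,(480,288)),cv2.resize(b,(480,312))[:,:] if 0 else b[:300]]))
E
```

```text
hit True (np.float64(56.42), array([0.5201, 0.2014, 0.0819]), array([-0.7, -0. ,  8.2]), 0.221, 3.6)
press (np.float64(56.42), array([0.5201, 0.2014, 0.0819]), array([-0.7, -0. ,  8.2]), 0.221, 3.6)
drag (np.float64(56.68), array([0.5206, 0.2014, 0.0816]), array([-13.5,  -1.4,  17.1]), 0.22, 8.5)
(np.float64(60.46), array([ 0.4605, -0.3224,  0.2   ]), array([-0.2, -0.9, -0.4]), 0.501, 0.0)
```

View pics/w78.png

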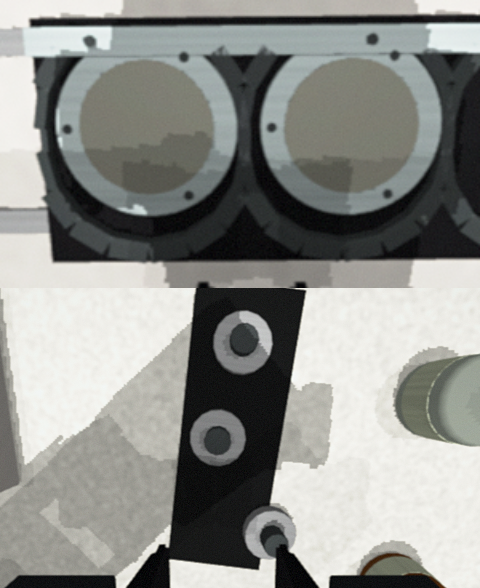

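```bash
cat >> h.py <<'E'
def pick(xy):
    grip(.5)
    goto([xy[0],xy[1],.09],R0)
    print("dn",movel([xy[0],xy[1],.0235],feed=.08,guard=6),st())
    grip(0,50);print("gr",st())
    p=get_state()["ee_pos"];movel([p[0],p[1],.17],feed=.15);sleep(.2);print("up",st())
def place(xy):
    p=np.array([xy[0],xy[1],.16])
    goto(p,R0);sleep(.1);print("ov",st())
    print("dn",movel([xy[0],xy[1],.098],feed=.05,guard=4),st())
E
python3 - <<'E'
from h import *
c=load("w8");np.set_printoptions(precision=4,suppress=True)
w=[p2w(c,*px,.046) for px in((343,71),(317,172),(375,274))];print(w)
d=load("w6");print(p2w(d,391.8,184.4,.082),p2w(d,249.8,185.2,.082))
pick(w[1])
E
```

```text
[array([ 0.5777, -0.3263,  0.046 ]), array([ 0.5019, -0.3142,  0.046 ]), array([ 0.4215, -0.3712,  0.046 ])]
[0.5294 0.1122 0.082 ] [0.5202 0.2014 0.082 ]
dn False (np.float64(62.2), array([ 0.5021, -0.3143,  0.0239]), array([-0.2, -0.7, -0.5]), 0.501, 0.0)
gr (np.float64(62.76), array([ 0.5019, -0.3142,  0.0237]), array([-0.5,  0.6,  2.5]), 0.222, 50.0)
up (np.float64(64.08), array([ 0.5017, -0.3141,  0.1692]), array([ 0.1,  0.1, -4.4]), 0.219, 50.0)
```

```bash
python3 - <<'E'
from h import *
place([.5202,.2014])
E
```

```text
ov (np.float64(66.05), array([0.5206, 0.2006, 0.16  ]), array([-0.1,  0.4, -3.3]), 0.226, 50.0)
dn True (np.float64(67.08), array([0.5201, 0.2014, 0.1032]), array([-0.6, -1.1,  4.1]), 0.221, 50.0)
```

```bash
python3 - <<'E'
from h import *
grip(.45);p=get_state()["ee_pos"];movel([p[0],p[1],.16],feed=.12);print(st())
pick([.5777,-.3263])
if get_state()["width"]>.15:
    place([.5294,.1122])
    if get_state()["width"]>.15:
        grip(.45);p=get_state()["ee_pos"];movel([p[0],p[1],.17],feed=.12)
        goto(np.array([.519,.155,.2])-.035*B,R0);sleep(.2)
        shot("wrist","w9");print(st())
        im=cv2.imread("pics/w9.png")[60:300,140:540];cv2.imwrite("pics/w9c.png",cv2.resize(im,(800,480),interpolation=cv2.INTER_CUBIC))
E
```

```text
(np.float64(68.32), array([0.5191, 0.2011, 0.1596]), array([ 0.9, -0.3, -0.8]), 0.453, 0.0)
dn False (np.float64(71.61), array([ 0.578 , -0.3265,  0.024 ]), array([-0.8, -0.2,  0.3]), 0.5, 0.0)
gr (np.float64(72.17), array([ 0.5778, -0.3264,  0.0237]), array([-0.5, -1.3,  3.1]), 0.222, 50.0)
up (np.float64(73.49), array([ 0.5776, -0.3263,  0.1692]), array([-0.5, -0.7, -1.8]), 0.224, 50.0)
ov (np.float64(75.22), array([0.5298, 0.1114, 0.1599]), array([ 0. , -0.1, -3.7]), 0.224, 50.0)
dn True (np.float64(76.25), array([0.5294, 0.1122, 0.1032]), array([-0.3,  0.6,  5.1]), 0.221, 50.0)
(np.float64(78.2), array([0.4845, 0.1511, 0.1992]), array([-0.4,  0.1, -0.7]), 0.454, 0.0)
```

View pics/w9c.png

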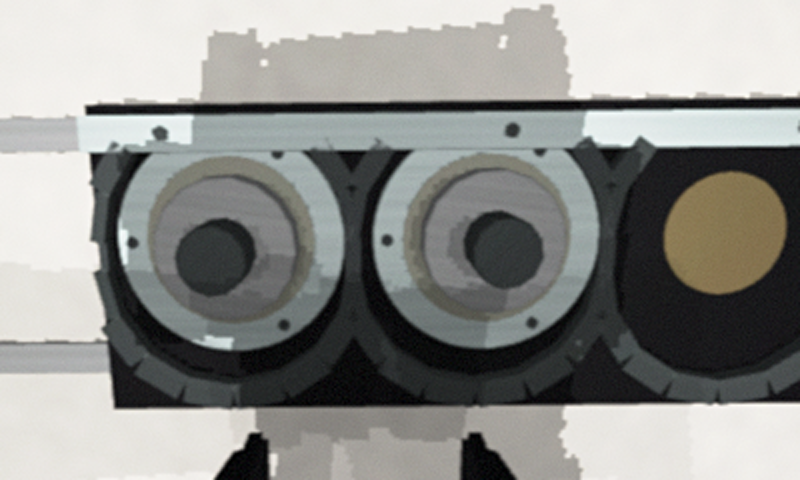

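Both weights are upright and within about 2 mm of centre, and the flats are still flush. Next is sliding the carriage in by the knob.

```bash
python3 - <<'E'
from h import *
a=np.radians(5.85);V=np.array([-np.sin(a),np.cos(a),0])
grip(.55)
goto([.5439,-.0955,.16],R0)
print(movel([.5439,-.0955,.088],feed=.08,guard=6),st())
grip(0,25);print(st())
p=get_state()["ee_pos"].copy()
for d,f in((.05,.04),(.15,.06),(.25,.06),(.325,.05)):
    print(movel(p+d*V,feed=f,guard=30),st())
print(movel(p+.36*V,feed=.02,guard=16),st())
print("travel",(get_state()["ee_pos"]-p)@V)
E
```

```text
False (np.float64(80.71), array([ 0.5441, -0.0955,  0.0884]), array([ 0.9,  0.3, -0.4]), 0.554, 0.0)
(np.float64(81.29), array([ 0.5439, -0.095 ,  0.0881]), array([-0.1,  4.9,  3. ]), 0.247, 25.0)
False (np.float64(82.71), array([ 0.5387, -0.0464,  0.0881]), array([-0.7, -7.9,  0.2]), 0.245, 25.0)
False (np.float64(84.52), array([0.528 , 0.0532, 0.0881]), array([-4. , -8.7,  2.9]), 0.248, 25.0)
False (np.float64(86.34), array([0.5174, 0.1526, 0.0881]), array([-4.5, -8. ,  5.4]), 0.245, 25.0)
False (np.float64(87.99), array([0.5094, 0.227 , 0.0881]), array([-5.9, -8.4,  7.5]), 0.247, 25.0)
True (np.float64(89.1), array([0.5071, 0.2481, 0.088 ]), array([ 0.4, -3.6,  5.5]), 0.246, 25.0)
travel 0.3450243319953698
```

```bash
python3 - <<'E'
from h import *
p=get_state()["ee_pos"].copy()
print(movel(p+.004*U,feed=.01,guard=20),st(),(get_state()["ee_pos"]-p)@U)
grip(.5);p=get_state()["ee_pos"];movel([p[0],p[1],.2],feed=.12)
movel(np.array([p[0],p[1],.2])-.25*U-[.08,0,0],feed=.2);sleep(.3)
shot("scene","s10");shot("top","t10");shot("wrist","w10");print(st())
a=cv2.imread("pics/s10.png")[60:340,180:600];cv2.imwrite("pics/s10c.png",cv2.resize(a,(800,533),interpolation=cv2.INTER_CUBIC))
E
```

```text
True (np.float64(89.38), array([0.5071, 0.2481, 0.088 ]), array([-0.2, -2.5,  3.9]), 0.244, 25.0) -1.769671526415027e-05
(np.float64(92.99), array([ 4.51e-01, -3.00e-04,  2.00e-01]), array([-0.1,  0.4, -0.4]), 0.498, 0.0)
```

View pics/s10c.png

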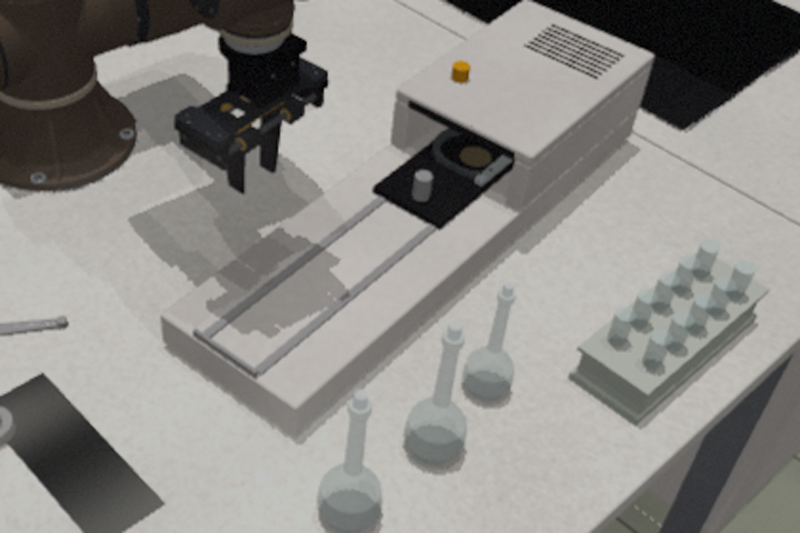

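The carriage is at its end stop with the knob at (422,185), the empty cell 1 is at the mouth, and all three flasks are standing.

```bash
python3 -c "
from station import *
print(hand_in())"
```

```text
the job is handed in; nothing more can be done
None
```

The job is handed in: both discs present (cells 2 and 3; cell 1 was empty) were turned flush and weighted, and the carriage is at its 0.345 m end stop. The discs could not be seen once inside the chamber, so their final state there was not checked.

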